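# Press a box panel home behind the lip of a glue-up jig

### The arm

A 6-joint arm with a two-finger parallel gripper is mounted at the origin on the work surface. World frame = base frame: x ahead of the robot, y to its left, z up, the work surface at z = 0. Lengths are in mm, angles in rad, forces in N, time in s.
With the tool pointing down it reaches from about 350 to 775 mm from the base axis. Payload 7.3 kg.
Tool frame: the origin (TCP) lies midway between the tips of the shut fingers; the grasp point (between the pads) lies 19 mm behind it (bot.tcp_to_grasp is the distance from the TCP to the grasp point, in mm); z points along the fingers, y is the line along which they close (so a half turn about z gives the same grasp; the last joint's range is limited). The gripper opens to 92 mm and grips with 3 to 60 N. Pads are 19 mm wide; open, the fingers measure 130 mm over their backs; the gripper's body (75 mm by 190 mm) begins 47 mm behind the grasp point.
Start: joints at [-1.338, 0.342, 1.524, -0, 1.275, -0.146], TCP at [194.171, -487.793, 226.741] pointing down, gripper open.
Joint ranges: [-2.53, 2.53], [-0.77, 2.02], [0.04, 2.7], [-1, 4.14], [0.28, 2.66], [-3.11, 3.11]. Speed limits (rad/s): [2.57, 2.57, 3.14, 3.14, 3.14, 3.14].

### API

Orientations are given as [roll, pitch, yaw] about the fixed x, y, z axes, in that order (R = Rz(yaw) Ry(pitch) Rx(roll)).
In Python, from plant import bot, viewer gives the robot as it stands. The module is installed in compiled form; this text tells all that it offers.
- The arm moves only by the shell command python3 -m handwheel 'ROWS'. ROWS is text: rows parted by semicolons, each of 7 numbers parted by spaces: the shift along the tool's x, y, z scaled (see below), then the turn, a rotation vector about the tool's x, y, z scaled (see below), then the opening, from -1 (shut) to 1 (fully open), so that 0 is half open. In form: tx ty tz rx ry rz gripper; .... A call has 1 to 8 rows; each row is the pose to reach, as a shift and turn from the pose commanded when the call began, along the tool's axes at that moment, turning the shorter way round; what a row does not reach only later rows make up. The controller multiplies each number of a shift by 10 cm and each number of a turn by pi rad. A row lasts 1/12 s, in which the tool goes at most 41.7 mm and 7.16 degrees, less where a joint would pass 70% of its speed; a pose out of reach is approached as far as the arm can. A call with a number of a shift or a turn outside -1 to 1 is refused whole. A call with a gripper value outside its range is refused whole. The fingers move at their own pace and stop on an object; the grip force is fixed at half the most. Time passes only in rows, so rows that repeat a pose let the fingers close. It gives the time, the measured TCP pose, the force, the opening and the grip force at its end, in the units of the state.
- bot.get_obs(): the state, without advancing time (a new reading comes with each control period).
- viewer.capture(name): name is "scene" or "top"; returns a dict with "frame" (420x560x3 uint8, red, green, blue), "fov_y" (degrees; the focal length in pixels is half the picture's height over the tangent of half this angle, whatever the lens; pixels are square), "cx", "cy" (the principal point, pixels), "T" (4x4, takes a point from camera to world coordinates). Camera axes: x right, y down, z forward; pixel columns grow to the right and rows downward; lengths in mm; the calibration is good to about 2 mm. A picture is of the moment at which its call begins. There is no depth.
- bot.close_job(): hands the job in; it is judged then, once.
Trained networks look in a picture, given as the dict that the camera call returned (one of the last four; its "shot" number tells which), for a name from the list of things; names that differ only in an ending like _2 or _b are one class to them, and where a whole thing is asked for, a point or a joint stands for the part that bears it (a point fixed in the world has none). Each returns a list of dicts, best first, with "score" (0 to 1); they miss things now and then, are a little off and sometimes report something else, mostly with a low value. They report only what shows in the picture. A call takes as long as a camera call. They do not tell look-alikes from the thing itself.
- viewer.recognise(target, picture): "centre" ([column, row] in pixels, amid what is visible of it).
- viewer.cut_out(target, picture): "pixels" (420x560 bool, what is visible of it) and "centre" ([column, row] in pixels, amid what is visible of it).
The state is a dict: "time": time; "joint_positions": joint angles; "dq": joint speeds; "tau": joint torques, N m; "tool_pos": TCP position; "tcp_rot": TCP orientation; "contact_force": force on the tool from outside, world axes, zero at the start; "moment": the same for the moment, N m; "grip_width": finger opening in mm; "finger_force": force on a finger pad.
Only numpy, scipy, OpenCV 4.12 (cv2) and the standard library are available. Lean on these libraries where they do the work, as an engineer would, in place of code of your own. Each camera call takes 0.05 s, during which the arm holds its last target. There are 200 camera calls.

### The job

Take the flat wooden panel from its leaning rest and stand it upright on its long thin edge on the bed of the glue-up jig, between fence and lip; push it along, behind the lip, against the sprung pusher until it is fully home at the end of the pusher's travel. Do not ram it, and leave the mallet, glue bottle and dish where they are. Finish still holding the panel pressed fully home, as one does while the glue grabs: do not let go.

Things in the scene. Friction and masses are not known exactly. Their poses are not given: they have to be found in the camera images.
- panel_center (a point): Centre of the loose dark wooden panel, 120 x 90 x 12 mm, about 85 g. Axes: x through the 12 mm thickness, y along the 120 mm, z along the 90 mm height. It starts leaning 0.44 rad from vertical on the rest, top edge away from the robot, lower long edge on the rest's ledge. Either way round is the same. Upright on the jig's bed its centre is 63 mm above the table.
- rest: Fixed plywood rest holding the panel at the start, base 120 x 140 mm; origin at its underside, x away from the robot, z up. Two prongs 14 mm wide at y = 53 and -53 mm carry the panel's underside up to 70 mm from its lower edge; between them 92 mm of the panel is free on both faces. The ledge's rim covers the lowest 12 mm of the upper face.
- jig: Fixed jig; origin at its underside on the channel's centre line (x = 0); y from -150 to 180 mm. Bed top z = 18 mm. Fence on the -x side: inner face x = -8 mm, whole length, 28 mm above the bed. Lip on the +x side: inner face x = 8 mm, 20 mm above the bed, from y = 40 to 180 mm, flared mouth at y = 10 to 40; below y = 10 that side is open. Panel stands with its length along y, is pushed to +y.
- pusher_face (a point): Middle of the face of the sprung pusher, an aluminium block 50 mm high in the jig's channel; 25 mm above the bed, moves with the pusher. The panel's leading end presses on it. At rest it lies at y = 90 to 120 mm of the jig, different each time. Axes parallel to the jig's.
- pusher (a joint): Travel of the sprung pusher along the jig's +y: 0 m at rest, 0.012 m fully home against a hard stop. Its spring pushes back with 3 N at first and 7.8 N at full travel, and returns it when the push stops.
- stop: Fixed end stop that carries the pusher, an aluminium block 50 mm high with a black clamp knob on top (70 mm above the bed), 36 to 64 mm beyond the pusher's rest face; origin on the bed under the pusher's rest face.
- mallet: Bystander: turned wooden mallet standing upright, 72 mm wide, 158 mm tall; origin at the centre of its foot.
- glue: Bystander: white glue bottle, 52 mm wide, 150 mm tall; origin at the centre of its foot.
- dish: Bystander: dark wooden dish, 84 mm wide, 45 mm tall; origin at the centre of its foot.
Things that resemble listed ones, but are neither listed nor needed, are in the scene too. What is shaped like the part that bears panel_center but orange or pink is not meant.

How it is judged:
By the outcome, as a careful person would: the job done as asked, in the order asked, and still so for the second after the job is handed in, while the arm keeps its last pose, push and grip.
It also fails if it takes over 48 s, if anything falls off the work surface, if the arm or the gripper's body presses on something with over 40 N, if the wrist force passes 120 N, or if a joint passes its speed limit or range.

## Working session

There is one attempt and no reset: what is moved stays moved. The work goes in short steps, Python scripts to look and compute and a shell command to move; the robot and the scene stay as the last step left them, time stands still between calls to the robot, and variables do not carry over. Pictures are saved under pics/ and viewed, at most 10 in all, crops included, and the job is handed in when it is done.

```bash
mkdir -p pics
cat > h.py <<'E'
import numpy as np, cv2
from plant import bot, viewer
def K(c):
    f=210/np.tan(np.radians(c["fov_y"])/2); return f,c["cx"],c["cy"]
def ray(c,uv):
    f,cx,cy=K(c);T=np.array(c["T"]);d=T[:3,:3]@np.array([(uv[0]-cx)/f,(uv[1]-cy)/f,1]);return T[:3,3],d
def at_z(c,uv,z):
    o,d=ray(c,uv);return o+d*(z-o[2])/d[2]
def proj(c,P):
    f,cx,cy=K(c);T=np.array(c["T"]);p=(np.asarray(P)-T[:3,3])@T[:3,:3];return np.array([cx+f*p[...,0]/p[...,2],cy+f*p[...,1]/p[...,2]]).T
E
python3 - <<'E'
from h import *
for n in("scene","top"):
    c=viewer.capture(n);cv2.imwrite(f"pics/{n}0.png",cv2.resize(c["frame"][:,:,::-1],(784,588)))
    print(n,c["fov_y"],c["cx"],c["cy"],np.round(c["T"],3).tolist(), c["frame"].shape)
    for t in["panel_center","rest","jig","pusher_face","stop","mallet","glue","dish"]:
        print(t,[(np.round(d["centre"]).tolist(),round(d["score"],2)) for d in viewer.recognise(t,c)][:4])
print(bot.get_obs(), bot.tcp_to_grasp)
E
```

```text
scene 52.8140453026514 278.2876802338646 202.71874003122863 [[0.246, 0.573, -0.782, 1507.632], [0.969, -0.145, 0.199, -223.402], [0.001, -0.807, -0.591, 766.123], [0.0, 0.0, 0.0, 1.0]] (420, 560, 3)
panel_center [([290.0, 186.0], 0.85), ([346.0, 191.0], 0.84), ([395.0, 254.0], 0.67)]
rest [([343.0, 216.0], 0.75)]
jig [([220.0, 237.0], 0.57)]
pusher_face [([268.0, 218.0], 0.4)]
stop [([276.0, 210.0], 0.69), ([286.0, 251.0], 0.18)]
mallet [([290.0, 254.0], 0.79)]
glue [([92.0, 246.0], 0.75)]
dish [([345.0, 215.0], 0.61), ([437.0, 192.0], 0.58)]
top 44.95604668274739 272.84523932767763 202.2038155371082 [[-0.006, -0.995, 0.096, 471.829], [-1.0, 0.007, 0.008, -24.545], [-0.009, -0.096, -0.995, 1471.992], [0.0, 0.0, 0.0, 1.0]] (420, 560, 3)
panel_center [([195.0, 199.0], 0.9), ([175.0, 269.0], 0.81), ([241.0, 273.0], 0.81), ([175.0, 141.0], 0.79)]
rest [([204.0, 217.0], 0.79)]
jig [([318.0, 204.0], 0.92)]
pusher_face []
stop []
mallet [([270.0, 147.0], 0.66)]
glue [([441.0, 190.0], 0.89)]
dish [([86.0, 209.0], 0.75), ([205.0, 214.0], 0.28)]
{'time': 0.9, 'joint_positions': array([-1.33799073e+00,  3.41983367e-01,  1.52413091e+00, -3.16385271e-05,
        1.27540511e+00, -1.46025932e-01]), 'dq': array([ 0.0011079 ,  0.00016599,  0.00082533, -0.00013925,  0.0002729 ,
        0.00109936]), 'tau': array([ 8.88327686e-04, -4.31115460e+01, -2.44476342e+01,  7.19588273e-02,
        4.80642461e-02,  3.15937007e-05]), 'tool_pos': array([ 194.16274253, -487.77792608,  226.73833793]), 'tcp_rot': array([3.14152457e+00, 4.06072247e-05, 3.78840733e-01]), 'contact_force': array([0.23710452, 0.89949973, 0.2961406 ]), 'moment': array([-0.01654048,  0.01539563, -0.03462251]), 'finger_force': 0.0, 'grip_width': 91.64232786823342} 18.8
```

View pics/scene0.png

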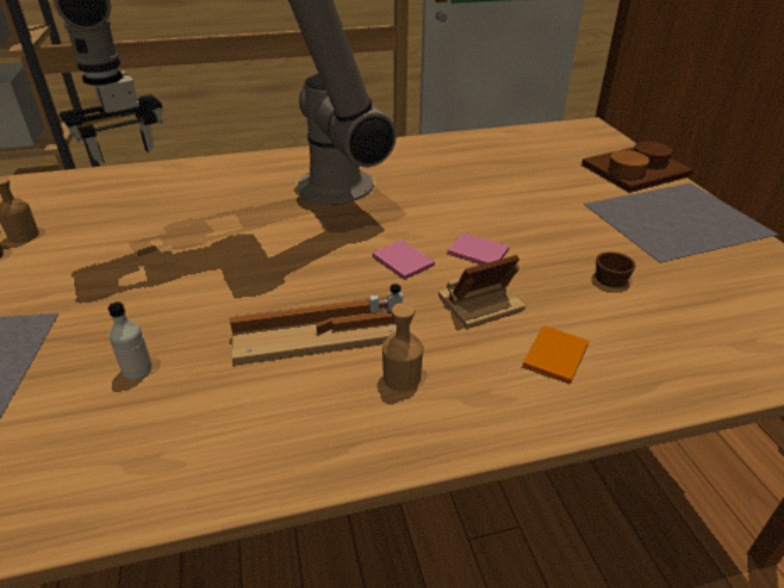

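View pics/top0.png

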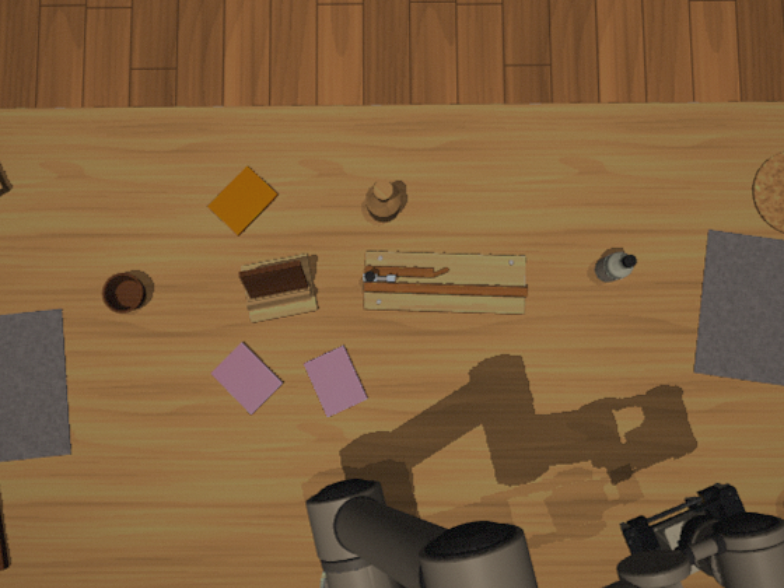

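The top view shows the panel candidates as follows: dark on the rest at (196,200), orange at (173,143), pink at (176,270) and (240,272). The dark one on the rest is the one meant. I'll confirm it in an enlarged crop and measure.

```bash
cat > crop.py <<'E'
from h import *
import pickle
a=viewer.capture("top");b=viewer.capture("scene")
for c in(a,b):
    c["m"]={}
    for t in["panel_center","rest","jig","stop","pusher_face","mallet","glue","dish"]:
        r=viewer.cut_out(t,c)
        c["m"][t]=[(d["score"],d["pixels"],d["centre"]) for d in r]
        for d in r[:3]:
            m=d["pixels"].astype(np.uint8);print(t,round(d["score"],2),np.round(d["centre"]).tolist(),int(m.sum()),np.round(cv2.boxPoints(cv2.minAreaRect(cv2.findNonZero(m)))).tolist() if m.any() else None)
pickle.dump((a,b),open("s.pkl","wb"))
u=cv2.resize(a["frame"][172:236,165:389],None,fx=3.5,fy=3.5,interpolation=cv2.INTER_CUBIC)
v=cv2.resize(b["frame"][170:270,155:379],None,fx=3.5,fy=3.5,interpolation=cv2.INTER_CUBIC)
cv2.imwrite("pics/crop0.png",np.vstack([u,v])[:,:,::-1])
E
python3 crop.py
```

```text
panel_center 0.88 [240.0, 274.0] 1324 [[216.0, 260.0], [245.0, 247.0], [262.0, 285.0], [233.0, 298.0]]
panel_center 0.79 [176.0, 269.0] 1362 [[150.0, 266.0], [172.0, 244.0], [202.0, 274.0], [180.0, 297.0]]
panel_center 0.73 [173.0, 140.0] 1323 [[147.0, 147.0], [175.0, 117.0], [199.0, 139.0], [170.0, 170.0]]
rest 0.56 [205.0, 217.0] 1095 [[169.0, 190.0], [218.0, 181.0], [227.0, 221.0], [178.0, 231.0]]
jig 0.81 [319.0, 203.0] 4758 [[259.0, 222.0], [260.0, 179.0], [377.0, 182.0], [376.0, 225.0]]
stop 0.71 [268.0, 203.0] 123 [[259.0, 194.0], [281.0, 194.0], [281.0, 201.0], [259.0, 201.0]]
pusher_face 0.6 [278.0, 200.0] 40 [[271.0, 197.0], [281.0, 197.0], [281.0, 201.0], [271.0, 201.0]]
mallet 0.86 [270.0, 147.0] 590 [[254.0, 144.0], [273.0, 126.0], [292.0, 145.0], [273.0, 163.0]]
glue 0.63 [441.0, 190.0] 498 [[421.0, 189.0], [449.0, 174.0], [458.0, 192.0], [429.0, 206.0]]
dish 0.62 [86.0, 208.0] 686 [[73.0, 195.0], [102.0, 195.0], [102.0, 223.0], [73.0, 223.0]]
dish 0.19 [277.0, 197.0] 43 [[271.0, 197.0], [281.0, 197.0], [281.0, 201.0], [271.0, 201.0]]
panel_center 0.97 [394.0, 253.0] 1188 [[373.0, 261.0], [385.0, 229.0], [420.0, 243.0], [408.0, 274.0]]
panel_center 0.93 [343.0, 176.0] 636 [[319.0, 181.0], [324.0, 163.0], [364.0, 175.0], [358.0, 193.0]]
panel_center 0.63 [292.0, 184.0] 694 [[265.0, 182.0], [279.0, 164.0], [311.0, 187.0], [297.0, 206.0]]
rest 0.81 [346.0, 214.0] 1447 [[311.0, 202.0], [370.0, 188.0], [378.0, 223.0], [320.0, 237.0]]
jig 0.71 [220.0, 235.0] 3781 [[161.0, 226.0], [280.0, 209.0], [285.0, 244.0], [166.0, 261.0]]
stop 0.72 [277.0, 210.0] 270 [[260.0, 213.0], [283.0, 201.0], [291.0, 214.0], [268.0, 227.0]]
pusher_face 0.49 [268.0, 217.0] 115 [[264.0, 222.0], [264.0, 211.0], [277.0, 211.0], [277.0, 222.0]]
mallet 0.64 [287.0, 254.0] 1283 [[274.0, 216.0], [301.0, 216.0], [301.0, 278.0], [274.0, 278.0]]
glue 0.63 [91.0, 246.0] 1074 [[70.0, 220.0], [92.0, 212.0], [111.0, 265.0], [89.0, 273.0]]
```

View pics/crop0.png

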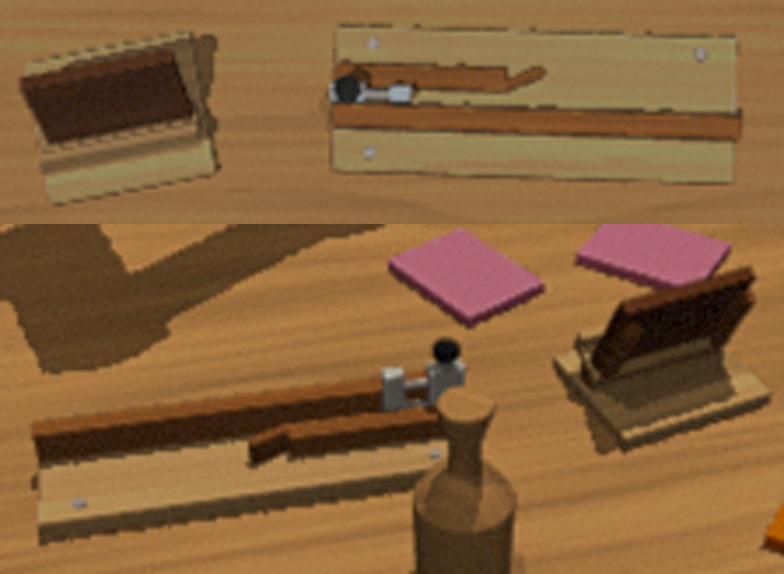

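The crop confirms the dark panel leaning on the rest, at top px (196,200), and the jig with its pusher at the left (+y) end, pusher at top px (279,199). Next I fit both poses and check them with an overlay.

```bash
cat > fit.py <<'E'
from h import *
import pickle
from scipy.optimize import minimize, least_squares
a,b=pickle.load(open("s.pkl","rb"))
g=a["frame"].astype(float)
# jig: fence inner top edge (z=46) sub-pixel from blue channel; bed mask ends
cols=range(292,372);pts=[]
for u in cols:
    p=cv2.GaussianBlur(g[:,:,2],(3,3),0)[196:206,u]; d=np.diff(p); i=int(np.argmin(d))
    w=-np.minimum(d[max(0,i-1):i+2],0); pts.append((u,196+.5+(w*np.arange(max(0,i-1),max(0,i-1)+len(w))).sum()/w.sum()))
pts=np.array(pts);k=np.polyfit(pts[:,0],pts[:,1],1)
for _ in range(3):
    r=abs(np.polyval(k,pts[:,0])-pts[:,1]);q=r<.8;k=np.polyfit(pts[q,0],pts[q,1],1)
print("fence line",k,q.sum(),r.mean())
P=np.array([at_z(a,(u,np.polyval(k,u)),46) for u in(292,371)]);d=P[0]-P[1];d/=np.linalg.norm(d)
yaw=np.arctan2(-d[0],d[1])
ex=np.array([np.cos(yaw),np.sin(yaw),0]);ey=np.array([-np.sin(yaw),np.cos(yaw),0])
S=lambda x,y:(165+x/3.5,172+y/3.5)
L=np.mean([at_z(a,S(*q),18)@ey for q in[(335,28),(332,172)]]);R=np.mean([at_z(a,S(*q),18)@ey for q in[(737,38),(733,182)]])
print("yaw",yaw,"len",L-R)
y0=((L-180)+(R+150))/2; x0=P.mean(0)@ex+8
J=ex*x0+ey*y0;print("jig",J)
def box(c,R,lo,hi):
    s=np.array([[i,j,k] for i in(lo[0],hi[0]) for j in(lo[1],hi[1]) for k in(lo[2],hi[2])]);return c+s@R.T
from scipy.spatial.transform import Rotation as Ro
def Rp(yaw): return Ro.from_euler("xyz",[0,.44,yaw]).as_matrix()
def sil(c,p,lo0):
    m=np.zeros((1680,2240),np.uint8);h=cv2.convexHull((proj(c,box(np.array(p[:3]),Rp(p[3]),(-6,-60,-45),(6,60,45)) )*4+1.5).astype(np.float32)).astype(np.int32)
    cv2.fillConvexPoly(m,h,1);return m
def dark(c,lo,hi):
    f=c["frame"].astype(float);m=np.zeros(f.shape[:2],np.uint8);m[lo[1]:hi[1],lo[0]:hi[0]]=(f.sum(2)<175)[lo[1]:hi[1],lo[0]:hi[0]]
    n,l,s,_=cv2.connectedComponentsWithStats(m);i=1+np.argmax(s[1:,4]);print("dark",s[i].tolist());return (l==i).astype(np.uint8)
ma=dark(a,(165,180),(222,216));mb=dark(b,(318,180),(378,225))
Ma,Mb=[cv2.resize(m,(2240,1680),interpolation=cv2.INTER_NEAREST) for m in(ma,mb)]
def cost(p):
    t=0
    for c,M in((a,Ma),(b,Mb)):
        s=sil(c,p,0);t+=1-(s&M).sum()/max(1,(s|M).sum())
    return t
g0=at_z(a,(196,200),65)
best=None
for dy in(-.1,.1,.2):
    r=minimize(cost,[*g0,dy],method="Nelder-Mead",options=dict(initial_simplex=np.array([[*g0,dy]]+[[*(g0+15*np.eye(3)[i]),dy] for i in range(3)]+[[*g0,dy+.1]]),maxiter=250))
    if best is None or r.fun<best.fun:best=r
print("panel",best.x,best.fun)
pickle.dump((J,yaw,best.x),open("fit.pkl","wb"))
def draw(c,org,sz):
    k=8;im=cv2.resize(c["frame"][org[1]:org[1]+sz[1],org[0]:org[0]+sz[0]],None,fx=k,fy=k,interpolation=cv2.INTER_CUBIC)
    V=box(best.x[:3],Rp(best.x[3]),(-6,-60,-45),(6,60,45));q=((proj(c,V)-org+.5)*k).astype(int)
    for i in range(8):
        for j in(1,2,4):
            if not i&j:cv2.line(im,q[i].tolist(),q[i|j].tolist(),(0,255,0),1)
    return im
A=draw(a,(165,178),(48,45));B=draw(b,(318,178),(50,45))
def jd(c,org,sz):
    k=4;im=cv2.resize(c["frame"][org[1]:org[1]+sz[1],org[0]:org[0]+sz[0]],None,fx=k,fy=k,interpolation=cv2.INTER_CUBIC)
    for x,z,ya,yb in((-8,46,-150,180),(-8,18,-150,180),(8,38,40,180),(8,18,40,180)):
        q=((proj(c,np.array([J+ex*x+ey*y+[0,0,z] for y in(ya,yb)]))-org+.5)*k).astype(int);cv2.line(im,q[0].tolist(),q[1].tolist(),(0,255,0),1)
    return im
C=jd(a,(255,175),(98,50));D=jd(b,(190,200),(98,50))
cv2.imwrite("pics/ov.png",np.vstack([np.hstack([A,B]),np.hstack([C,D])])[:,:,::-1])
E
python3 fit.py
```

```text
fence line [3.04219501e-02 1.92258442e+02] 80 0.2243523245392737
yaw -0.037218565444337846 len 329.6988457302452
jig [ 616.16944844 -155.97753371    0.        ]
dark [171, 186, 51, 27, 882]
dark [319, 183, 52, 40, 1199]
panel [6.16135114e+02 2.01866406e+02 6.44619865e+01 1.51619055e-01] 0.49649228314915184
```

View pics/ov.png

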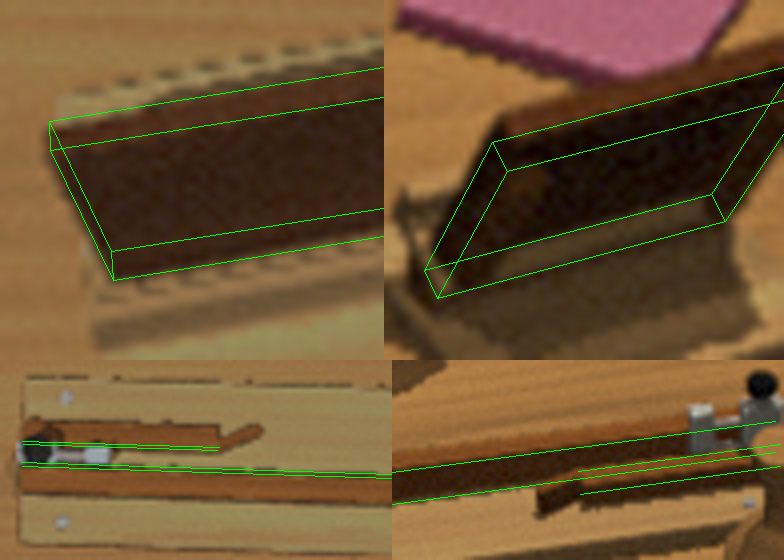

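The jig overlay fits: the lip and fence lines match. The panel fit is a few pixels low in the scene view because shadows got into the mask, so I'll pick its corners from an enlarged crop.

Run:
```python
from h import *
import pickle
a,b=pickle.load(open("s.pkl","rb"))
k=9
ims=[]
for c,(u,v),h in((a,(165,183),28),(b,(316,178),36)):
    im=np.clip(c["frame"][v:v+h,u:u+60].astype(float)*1.6,0,255).astype(np.uint8)
    im=cv2.resize(im,None,fx=k,fy=k,interpolation=cv2.INTER_CUBIC)
    for i in range(0,60,10):cv2.putText(im,str(u+i),(i*k,8),0,.3,(255,255,0));im[:,i*k]=im[:,i*k]//2+60
    for i in range(0,h,10):cv2.putText(im,str(v+i),(0,i*k+8),0,.3,(255,255,0));im[i*k]=im[i*k]//2+60
    ims.append(im)
cv2.imwrite("pics/pan.png",np.vstack(ims)[:,:,::-1])
```

```text
(no output)
```

View pics/pan.png

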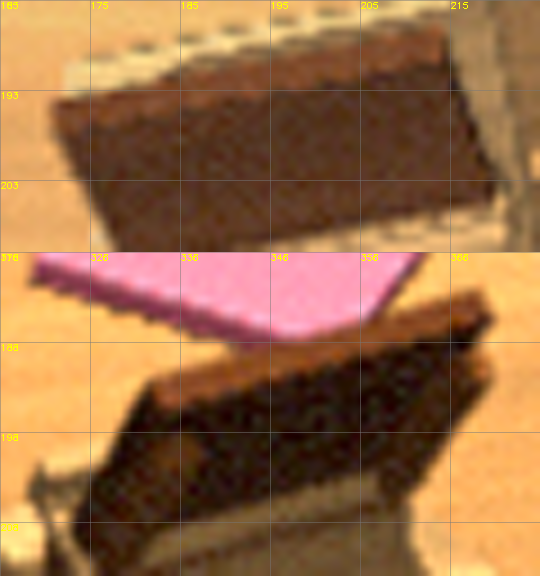

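```bash
python3 - <<'E'
from h import *
import pickle
from scipy.optimize import least_squares
from scipy.spatial.transform import Rotation as Ro
a,b=pickle.load(open("s.pkl","rb"));J,jy,_=pickle.load(open("fit.pkl","rb"))
loc=np.array([[6,60,45],[6,-60,45],[-6,60,45],[-6,-60,45.]])
A=np.array([[170.1,193.9],[213.7,185.6],[171.2,197.5],[214.3,189.4]])
B=np.array([[370.3,184.8],[333.3,194.8],[368.8,181.7],[332.2,191.7]])
Rp=lambda y,l=.44:Ro.from_euler("xyz",[0,l,y]).as_matrix()
def f(p):
    W=p[:3]+loc@Rp(p[3]).T;return np.r_[(proj(a,W)-A).ravel(),(proj(b,W)-B).ravel()]
r=least_squares(f,[616,202,70,.15]);p=r.x;print("panel",p.round(3),r.fun.round(1))
ex=np.array([np.cos(jy),np.sin(jy),0]);ey=np.array([-np.sin(jy),np.cos(jy),0])
R=Rp(p[3]);zx=-R[:,2]
# tool: z=-panel z, y=panel x, x = y x z
T=np.c_[np.cross(R[:,0],zx),R[:,0],zx]
tcp=p[:3]+R[:,2]*(58-45-18.8);print("grasp TCP (58 mm up)",tcp.round(1),"tool rot",T.round(3).tolist())
c0=bot.get_obs();R0=Ro.from_euler("xyz",c0["tcp_rot"]).as_matrix()
# pusher: mid of the front top of its face, check px
for nm,c in(("top",a),("sc",b)):
    for y in(90,105,120): print(nm,y,proj(c,J+ey*y+[0,0,68]).round(1),proj(c,J+ey*y+[0,0,43]).round(1))
pickle.dump((p,T,tcp),open("pan.pkl","wb"))
E
cat > to.py <<'E'
# python: goto(tcp,R) -> shift/turn numbers in tool axes and units
from h import *
from scipy.spatial.transform import Rotation as Ro
def need(tcp,R,base=None):
    o=bot.get_obs();p0=o["tool_pos"];R0=Ro.from_euler("xyz",o["tcp_rot"]).as_matrix()
    s=R0.T@(np.array(tcp)-p0)/100;w=Ro.from_matrix(R0.T@R).as_rotvec()/np.pi
    print("shift",s.round(4),"turn",w.round(4),"| t",round(o["time"],2),o["tool_pos"].round(1),o["tcp_rot"].round(3),"F",o["contact_force"].round(1),"w",round(o["grip_width"],1))
    return s,w
E
python3 - <<'E'
from to import *
import pickle
p,T,tcp=pickle.load(open("pan.pkl","rb"))
need(tcp-T[:,2]*100,T)
Rd=np.c_[[0,1,0],[1,0,0],[0,0,-1.]]
need([550,170,227],Ro.from_euler("xyz",[np.pi,0,np.pi/2+.15]).as_matrix())
E
```

```text
panel [6.13529e+02 2.00814e+02 7.58740e+01 1.84000e-01] [-0.1 -0.   0.  -0.1 -0.9  0.1 -0.1 -0.2  0.3  0.1 -0.2  0.5 -0.2 -0.3
 -1.  -0. ]
grasp TCP (58 mm up) [611.1 200.4  70.6] tool rot [[-0.183, 0.889, -0.419], [0.983, 0.166, -0.078], [-0.0, -0.426, -0.905]]
top 90 [292.  197.5] [291.8 198.4]
top 105 [286.6 197.3] [286.5 198.3]
top 120 [281.3 197.2] [281.2 198.1]
sc 90 [253.6 214.4] [253.9 221.7]
sc 105 [259.1 213.7] [259.3 220.9]
sc 120 [264.6 213. ] [264.7 220.2]
shift [ 6.8364 -4.7699  0.6557] turn [ 0.1171 -0.0962 -0.4305] | t 1.8 [ 194.2 -487.8  226.8] [3.141 0.    0.379] F [ 0.3 -0.2  0.3] w 91.6
shift [ 5.7385e+00 -4.7960e+00 -3.3000e-03] turn [ 0.      0.     -0.4272] | t 1.8 [ 194.2 -487.8  226.8] [3.141 0.    0.379] F [ 0.3 -0.2  0.3] w 91.6
```

Every corner residual is 1 px or less, and the panel height and yaw are plausible. I'll move over with constant orientation, then turn.

```bash
H="python3 -m handwheel"
$H '0.3 -0.25 0 0 0 0 1; 0.6 -0.5 0 0 0 0 1; 0.85 -0.7 0 0 0 0 1; 1 -0.84 0 0 0 0 1' | tail -3
$H '0.3 -0.25 0 0 0 0 1; 0.6 -0.5 0 0 0 0 1; 0.85 -0.7 0 0 0 0 1; 1 -0.84 0 0 0 0 1' | tail -1
$H '0.3 -0.25 0 0 0 0 1; 0.6 -0.5 0 0 0 0 1; 0.85 -0.7 0 0 0 0 1; 1 -0.84 0 0 0 0 1' | tail -1
$H '0.3 -0.25 0 0 0 0 1; 0.6 -0.5 0 0 0 0 1; 0.85 -0.7 0 0 0 0 1; 1 -0.84 0 0 0 0 1' | tail -1
$H '0.3 -0.25 0 0 0 0 1; 0.6 -0.5 0 0 0 0 1; 0.85 -0.7 0 0 0 0 1; 1 -0.84 0 0 0 0 1' | tail -1
$H '0 0 0 0 0 -0.035 0; 0 0 0 0 0 -0.075 0; 0 0 0 0 0 -0.11 0; 0 0 0 0 0 -0.15 0; 0 0 0 0 0 -0.19 0; 0 0 0 0 0 -0.23 0; 0 0 0 0 0 -0.265 0; 0 0 0 0 0 -0.3 0'
python3 - <<'E'
from to import *
import pickle
p,T,tcp=pickle.load(open("pan.pkl","rb"))
need(tcp-T[:,2]*110,T)
E
```

```text
contact_force: [0.4, -0.4, -0.1]
grip_width: 91.6
finger_force: 0.0
finger_force: 0.0
finger_force: 0.0
finger_force: 0.0
finger_force: 0.0
time: 4.13
tool_pos: [503.4, 87.3, 226.7]
tcp_rot: [3.142, 0.0, 1.327]
contact_force: [0.3, -0.4, -0.1]
grip_width: 47.2
finger_force: 0.0
shift [1.5513 1.1984 0.5652] turn [ 0.1379 -0.0299 -0.134 ] | t 4.13 [503.4  87.3 226.7] [3.142 0.    1.327] F [ 0.3 -0.4 -0.1] w 47.2
```

```bash
H="python3 -m handwheel"
$H '0.25 0.2 0 0.03 -0.006 -0.025 0; 0.5 0.4 0 0.055 -0.012 -0.05 0; 0.75 0.6 0 0.08 -0.018 -0.08 0; 1 0.8 0 0.11 -0.024 -0.105 0; 1 0.8 0 0.138 -0.03 -0.134 0; 1 0.8 0 0.138 -0.03 -0.134 0' | tail -3
python3 - <<'E'
from to import *
import pickle
p,T,tcp=pickle.load(open("pan.pkl","rb"))
need(tcp-T[:,2]*70,T)
E
```

```text
contact_force: [0.5, -0.2, -1.1]
grip_width: 46.1
finger_force: 0.0
shift [0.329  0.7463 0.6142] turn [-0.0032 -0.0005  0.0003] | t 4.63 [606.7 165.9 221.7] [-2.692e+00 -2.000e-03  1.755e+00] F [ 0.5 -0.2 -1.1] w 46.1
```

```bash
H="python3 -m handwheel"
$H '0.15 0.35 0 0 0 0 0; 0.33 0.74 0 -0.003 0 0 0; 0.33 0.745 0.3 -0.003 0 0 0; 0.33 0.745 0.614 -0.003 0 0 0; 0.33 0.745 0.614 -0.003 0 0 0; 0.33 0.745 0.614 -0.003 0 0 0' | tail -3
python3 - <<'E'
from to import *
import pickle
p,T,tcp=pickle.load(open("pan.pkl","rb"))
need(tcp,T)
b=viewer.capture("scene");a=viewer.capture("top")
tip=bot.get_obs()["tool_pos"]
print(proj(b,tip),proj(a,tip))
u=cv2.resize(b["frame"][120:230,300:400],(545,600));v=cv2.resize(a["frame"][160:230,160:230],(250,250))
im=np.zeros((600,795,3),np.uint8);im[:,:545]=u;im[:250,545:]=v
cv2.imwrite("pics/pre.png",np.clip(im[:,:,::-1]*1.4,0,255).astype(np.uint8))
E
```

```text
contact_force: [0.7, -0.3, 1.3]
grip_width: 45.7
finger_force: 0.0
shift [0.0129 0.0344 0.7128] turn [ 0.0001 -0.0006 -0.0016] | t 5.13 [638.1 204.  136.6] [-2.702  0.     1.75 ] F [ 0.7 -0.3  1.3] w 45.7
[353.55120534 182.13233259] [190.45913546 186.81281685]
```

View pics/pre.png

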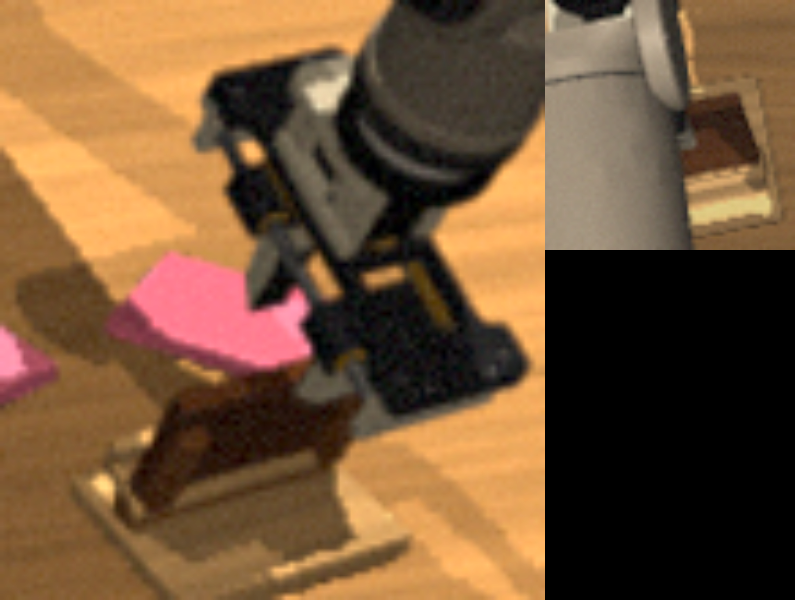

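Run:
```python
from to import *
import pickle
p,T,tcp=pickle.load(open("pan.pkl","rb"))
b=viewer.capture("scene");t=bot.get_obs()["tool_pos"]
f=lambda P:((proj(b,P)-[300,120])*5.45).round().tolist()
for y in(-23,-42,23,42):
    for x in(-10,10): print(y,x,f(t+T[:,1]*y+T[:,0]*x), "deep",f(tcp+T[:,1]*y+T[:,0]*x))
r=T[:,1]*0+p[:3]-T[:,2]*45
print("panel top corners",[f(r+T[:,1]*6+T[:,0]*s) for s in(-60,0,60)])
print(viewer.recognise("panel_center",b)[0]["centre"])
```

```text
-23 -10 [254.0, 305.0] deep [211.0, 392.0]
-23 10 [289.0, 295.0] deep [244.0, 383.0]
-42 -10 [237.0, 274.0] deep [195.0, 362.0]
-42 10 [271.0, 265.0] deep [228.0, 353.0]
23 -10 [297.0, 381.0] deep [251.0, 465.0]
23 10 [331.0, 371.0] deep [284.0, 456.0]
42 -10 [314.0, 413.0] deep [267.0, 496.0]
42 10 [349.0, 403.0] deep [300.0, 486.0]
panel top corners [[181.0, 411.0], [284.0, 382.0], [385.0, 354.0]]
[398.2, 253.8]
```

Finger tips and panel edge project where the picture shows them. I'll go down along the panel.

```bash
H="python3 -m handwheel"
$H '0.01 0.034 0.15 0 0 -0.001 0; 0.013 0.034 0.3 0 0 -0.0015 0; 0.013 0.034 0.4 0 0 -0.0015 0; 0.013 0.034 0.4 0 0 -0.0015 0' 
$H '0 0 0.1 0 0 0 0; 0 0 0.2 0 0 0 0; 0 0 0.3 0 0 0 0; 0 0 0.31 0 0 0 0; 0 0 0.31 0 0 0 0'
$H '0 0 0 0 0 0 -0.5; 0 0 0 0 0 0 -1; 0 0 0 0 0 0 -1; 0 0 0 0 0 0 -1; 0 0 0 0 0 0 -1; 0 0 0 0 0 0 -1'
```

```text
time: 5.67
tool_pos: [626.9, 203.0, 102.4]
tcp_rot: [-2.712, -0.002, 1.753]
contact_force: [-0.3, -0.1, -0.9]
grip_width: 46.0
finger_force: 0.0
time: 6.08
tool_pos: [615.0, 200.9, 75.1]
tcp_rot: [-2.713, -0.002, 1.753]
contact_force: [0.3, -0.2, 0.3]
grip_width: 46.1
finger_force: 0.0
time: 6.58
tool_pos: [613.9, 200.8, 73.7]
tcp_rot: [-2.71, -0.002, 1.754]
contact_force: [-1.3, -0.4, 1.1]
grip_width: 11.9
finger_force: 30.0
```

Gripped at 11.9 mm, which is the panel thickness. I'll lift out along the panel's plane.

```bash
H="python3 -m handwheel"
$H '0 0 -0.1 0 0 0 -1; 0 0 -0.25 0 0 0 -1; 0 0 -0.5 0 0 0 -1; 0 0 -0.75 0 0 0 -1; 0 0 -1 0 0 0 -1; 0 0 -1 0 0 0 -1'
python3 - <<'E'
from to import *
import pickle
J,jy,_=pickle.load(open("fit.pkl","rb"))
ex=np.array([np.cos(jy),np.sin(jy),0]);ey=np.array([-np.sin(jy),np.cos(jy),0])
T=np.c_[ey,ex,[0,0,-1.]]
need(J+ex*3-ey*65+[0,0,185],T)
a,b=pickle.load(open("s.pkl","rb"))
m=b["m"]["mallet"][0][1];v,u=np.nonzero(m);print("mallet foot",at_z(b,(287,v.max()),0).round(), "head top", at_z(a,a["m"]["mallet"][0][2],120).round(),at_z(a,(274,136),158).round())
E
```

```text
time: 7.08
tool_pos: [657.7, 208.6, 169.0]
tcp_rot: [-2.72, -0.002, 1.753]
contact_force: [0.4, -0.3, 0.3]
grip_width: 11.9
finger_force: 30.0
shift [-4.1502 -1.1472  0.3303] turn [-0.1338  0.0141  0.069 ] | t 7.08 [657.7 208.6 169. ] [-2.720e+00 -2.000e-03  1.753e+00] F [ 0.4 -0.3  0.3] w 11.9
mallet foot [804. -22.   0.] head top [752.  -7. 120.] [773. -17. 158.]
```

```bash
H="python3 -m handwheel"
$H '0 0 0 -0.03 0.003 0.015 -1; 0 0 0 -0.06 0.006 0.03 -1; 0 0 0 -0.09 0.009 0.045 -1; 0 0 0 -0.115 0.012 0.06 -1; 0 0 0 -0.134 0.014 0.069 -1; 0 0 0 -0.134 0.014 0.069 -1' | tail -6
$H '-0.2 -0.1 -0.1 0 0 0 -1; -0.5 -0.2 -0.16 0 0 0 -1; -0.8 -0.3 -0.16 0 0 0 -1; -1 -0.4 -0.16 0 0 0 -1' | tail -6
$H '-0.3 0 0 0 0 0 -1; -0.6 0 0 0 0 0 -1; -0.9 0 0 0 0 0 -1; -1 0 0 0 0 0 -1' | tail -1
$H '-0.3 0 0 0 0 0 -1; -0.6 0 0 0 0 0 -1; -0.9 0 0 0 0 0 -1; -1 0 0 0 0 0 -1' | tail -1
$H '-0.3 0 0 0 0 0 -1; -0.6 0 0 0 0 0 -1; -0.9 0 0 0 0 0 -1; -1 0 0 0 0 0 -1; -1 0 0 0 0 0 -1' | tail -1
python3 - <<'E'
from to import *
import pickle
J,jy,_=pickle.load(open("fit.pkl","rb"))
ex=np.array([np.cos(jy),np.sin(jy),0]);ey=np.array([-np.sin(jy),np.cos(jy),0])
T=np.c_[ey,ex,[0,0,-1.]]
need(J+ex*3-ey*65+[0,0,100],T)
E
```

```text
time: 7.58
tool_pos: [652.6, 208.3, 164.6]
tcp_rot: [-3.134, 0.002, 1.534]
contact_force: [0.6, -0.0, -1.1]
grip_width: 11.9
finger_force: 30.0
time: 7.92
tool_pos: [611.1, 107.6, 180.6]
tcp_rot: [-3.131, 0.003, 1.535]
contact_force: [0.7, -0.4, -1.2]
grip_width: 11.9
finger_force: 30.0
finger_force: 30.0
finger_force: 30.0
finger_force: 30.0
shift [-0.2837  0.1828  0.8069] turn [-0.0031  0.0006 -0.0007] | t 9.0 [ 600.4 -191.9  180.8] [-3.132e+00  2.000e-03  1.531e+00] F [-0.8  0.9 -2.3] w 12.0
```

```bash
H="python3 -m handwheel"
$H '-0.28 0.18 0 -0.003 0 -0.001 -1; -0.28 0.18 0.25 -0.003 0.0006 -0.001 -1; -0.284 0.183 0.5 -0.003 0.0006 -0.001 -1; -0.284 0.183 0.8 -0.003 0.0006 -0.001 -1; -0.284 0.183 0.8 -0.003 0.0006 -0.001 -1; -0.284 0.183 0.8 -0.003 0.0006 -0.001 -1'
python3 - <<'E'
from to import *
import pickle
J,jy,_=pickle.load(open("fit.pkl","rb"))
ex=np.array([np.cos(jy),np.sin(jy),0]);ey=np.array([-np.sin(jy),np.cos(jy),0])
T=np.c_[ey,ex,[0,0,-1.]]
need(J+ex*3-ey*65+[0,0,62],T)
b=viewer.capture("scene");k=5
im=cv2.resize(b["frame"][160:270,150:300],None,fx=k,fy=k,interpolation=cv2.INTER_CUBIC)
o=bot.get_obs()["tool_pos"]
f=lambda P:((proj(b,P)-[150,160]+.5)*k).astype(int).tolist()
c=o+[0,0,2.5]  # panel centre if lower edge is 42.5 under TCP
q=[f(c+ex*6+ey*y+[0,0,z]) for y,z in((-60,-45),(60,-45),(60,45),(-60,45))]
cv2.polylines(im,[np.array(q)],True,(0,255,0),1)
cv2.imwrite("pics/over.png",np.clip(im[:,:,::-1]*1.3,0,255).astype(np.uint8))
E
```

```text
time: 9.5
tool_pos: [616.6, -216.9, 100.1]
tcp_rot: [-3.139, -0.002, 1.539]
contact_force: [-0.1, 0.3, -0.2]
grip_width: 11.9
finger_force: 30.0
shift [-0.0417  0.0043  0.3812] turn [-0.0009 -0.0006  0.0016] | t 9.5 [ 616.6 -216.9  100.1] [-3.139e+00 -2.000e-03  1.539e+00] F [-0.1  0.3 -0.2] w 11.9
```

View pics/over.png

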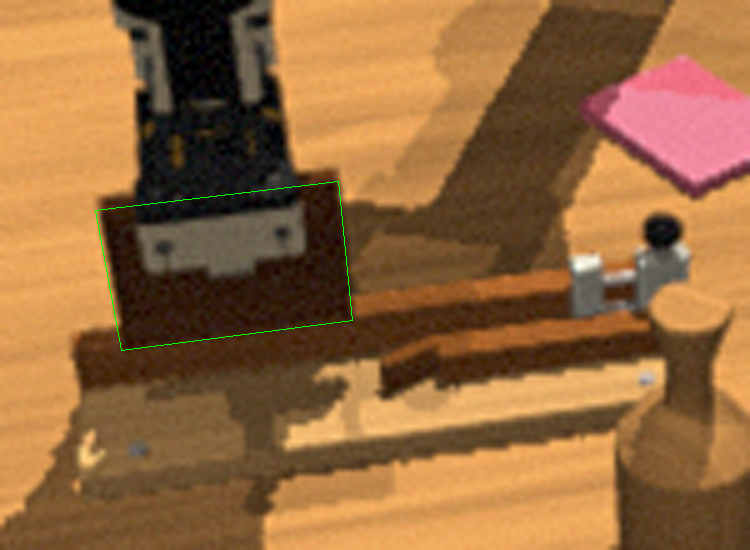

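The overlay matches the held panel, with its lower edge at rows 322 to 350 just above the open bed. I'll lower gently onto the bed.

```bash
H="python3 -m handwheel"
$H '0 0 0.15 0 0 0.0016 -1; 0 0 0.28 0 0 0.0016 -1; 0 0 0.33 0 0 0.0016 -1; 0 0 0.33 0 0 0.0016 -1'
$H '0 0 0.02 0 0 0 -1; 0 0 0.03 0 0 0 -1; 0 0 0.04 0 0 0 -1; 0 0 0.04 0 0 0 -1'
```

```text
time: 9.88
tool_pos: [617.5, -218.7, 69.3]
tcp_rot: [3.14, 0.0, 1.533]
contact_force: [-0.5, -0.1, -1.3]
grip_width: 11.8
finger_force: 30.0
time: 10.22
tool_pos: [617.4, -219.3, 65.1]
tcp_rot: [3.14, 0.001, 1.532]
contact_force: [-0.2, -0.1, -1.5]
grip_width: 11.8
finger_force: 30.0
```

```bash
H="python3 -m handwheel"
$H '0 0 0.02 0 0 0 -1; 0 0 0.02 0 0 0 -1; 0 0 0.02 0 0 0 -1' | sed -n '2p;4p'
$H '0 0 0.02 0 0 0 -1; 0 0 0.02 0 0 0 -1; 0 0 0.02 0 0 0 -1' | sed -n '2p;4p'
```

```text
tool_pos: [617.1, -219.2, 62.5]
contact_force: [0.5, 0.3, -0.9]
tool_pos: [617.0, -219.2, 60.3]
contact_force: [-0.5, 0.6, -0.5]
```

```bash
H="python3 -m handwheel"
$H '0 0 0.015 0 0 0 -1; 0 0 0.015 0 0 0 -1; 0 0 0.015 0 0 0 -1' | sed -n '2p;4p'
$H '0 0 0.015 0 0 0 -1; 0 0 0.015 0 0 0 -1; 0 0 0.015 0 0 0 -1' | sed -n '2p;4p'
```

```text
tool_pos: [617.4, -219.4, 59.5]
contact_force: [-1.2, -0.1, 3.1]
tool_pos: [617.4, -219.5, 59.4]
contact_force: [-3.5, -0.0, 10.8]
```

Bed contact at z = 59.4. I'll ease off a little, then feel for the fence.

```bash
H="python3 -m handwheel"
$H '0 0 -0.025 0 0 0 -1; 0 -0.01 -0.025 0 0 0 -1; 0 -0.02 -0.025 0 0 0 -1; 0 -0.02 -0.025 0 0 0 -1' | sed -n '2,4p'
$H '0 -0.01 0 0 0 0 -1; 0 -0.02 0 0 0 0 -1;  0 -0.02 0 0 0 0 -1' | sed -n '2p;4p'
$H '0 -0.01 0 0 0 0 -1; 0 -0.01 0 0 0 0 -1;  0 -0.01 0 0 0 0 -1' | sed -n '2p;4p'
```

```text
tool_pos: [614.7, -219.0, 59.5]
tcp_rot: [3.141, 0.0, 1.532]
contact_force: [0.7, 0.3, -0.5]
tool_pos: [612.8, -219.0, 59.7]
contact_force: [0.3, -0.4, -1.0]
tool_pos: [612.1, -219.0, 60.0]
contact_force: [-0.4, -0.2, -1.4]
```

```bash
H="python3 -m handwheel"
$H '0 -0.01 0 0 0 0 -1; 0 -0.01 0 0 0 0 -1;  0 -0.01 0 0 0 0 -1' | sed -n '2,4p'
$H '0 -0.01 0 0 0 0 -1; 0 -0.01 0 0 0 0 -1;  0 -0.01 0 0 0 0 -1' | sed -n '2,4p'
$H '0 -0.01 0 0 0 0 -1; 0 -0.01 0 0 0 0 -1;  0 -0.01 0 0 0 0 -1' | sed -n '2,4p'
```

```text
tool_pos: [611.1, -219.0, 60.0]
tcp_rot: [3.14, 0.001, 1.532]
contact_force: [-0.2, -1.3, -1.0]
tool_pos: [610.2, -219.0, 60.1]
tcp_rot: [3.14, 0.001, 1.532]
contact_force: [-0.2, 0.6, -0.9]
tool_pos: [610.1, -219.0, 60.2]
tcp_rot: [3.138, 0.001, 1.532]
contact_force: [5.9, -1.0, -3.6]
```

Fence found: the panel touches at x = 610.2, so the channel centre is at about 612.3. I'll centre it and advance into the mouth.

```bash
H="python3 -m handwheel"
$H '0 0.02 0.003 0 0 0 -1; 0 0.03 0.005 0 0 0 -1; 0 0.03 0.005 0 0 0 -1' | sed -n '2,4p'
$H '0.05 0 0 0 0 0 -1; 0.1 0 0 0 0 0 -1; 0.15 0 0 0 0 0 -1; 0.2 0 0 0 0 0 -1; 0.25 0 0 0 0 0 -1; 0.3 0 0 0 0 0 -1; 0.3 0 0 0 0 0 -1' | sed -n '2,4p'
$H '0.05 0 0 0 0 0 -1; 0.1 0 0 0 0 0 -1; 0.15 0 0 0 0 0 -1; 0.2 0 0 0 0 0 -1; 0.25 0 0 0 0 0 -1; 0.3 0 0 0 0 0 -1; 0.3 0 0 0 0 0 -1' | sed -n '1,4p'
```

```text
tool_pos: [611.8, -219.0, 59.5]
tcp_rot: [3.142, 0.0, 1.532]
contact_force: [0.2, 0.3, 0.2]
tool_pos: [613.3, -187.7, 59.5]
tcp_rot: [3.141, 0.0, 1.533]
contact_force: [-0.0, -0.3, -0.3]
time: 14.22
tool_pos: [614.5, -157.9, 59.5]
tcp_rot: [3.141, 0.0, 1.533]
contact_force: [0.3, -0.3, -0.5]
```

```bash
H="python3 -m handwheel"
$H '0.05 0 0 0 0 0 -1; 0.1 0 0 0 0 0 -1; 0.15 0 0 0 0 0 -1; 0.2 0 0 0 0 0 -1; 0.25 0 0 0 0 0 -1; 0.3 0 0 0 0 0 -1; 0.35 0 0 0 0 0 -1; 0.35 0 0 0 0 0 -1' | sed -n '2,4p'
$H '0.03 0 0 0 0 0 -1; 0.06 0 0 0 0 0 -1; 0.09 0 0 0 0 0 -1; 0.12 0 0 0 0 0 -1; 0.12 0 0 0 0 0 -1' | sed -n '2,4p'
python3 - <<'E'
from to import *
import pickle
b=viewer.capture("scene");k=6
cv2.imwrite("pics/adv.png",np.clip(cv2.resize(b["frame"][170:260,180:310],None,fx=k,fy=k,interpolation=cv2.INTER_CUBIC)[:,:,::-1]*1.4,0,255).astype(np.uint8))
E
```

```text
tool_pos: [615.8, -122.9, 59.5]
tcp_rot: [3.141, 0.0, 1.533]
contact_force: [0.0, -0.4, -1.1]
tool_pos: [616.3, -111.5, 59.5]
tcp_rot: [3.14, 0.0, 1.532]
contact_force: [-0.2, 0.4, -0.3]
```

View pics/adv.png

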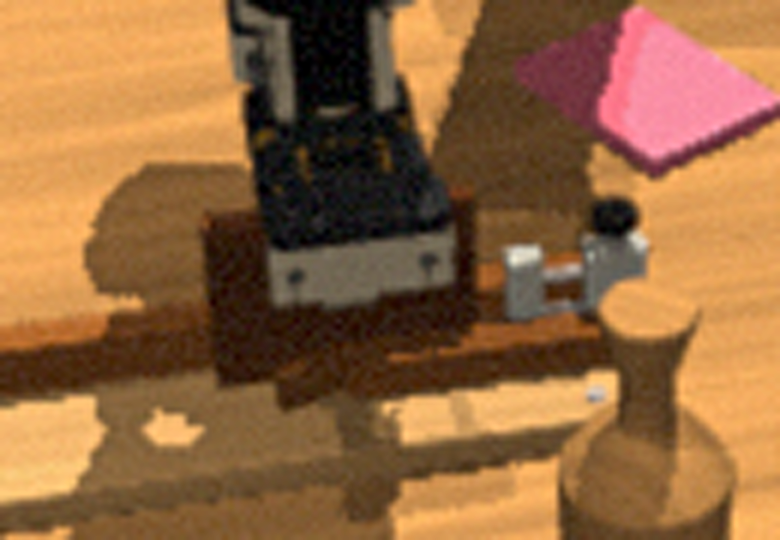

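The panel's leading end is at crop column 477 behind the lip, and the pusher face is at 505, so the gap is about 12 mm. I'll continue slowly.

```bash
H="python3 -m handwheel"
$H '0.02 0 0 0 0 0 -1; 0.04 0 0 0 0 0 -1; 0.06 0 0 0 0 0 -1; 0.08 0 0 0 0 0 -1; 0.08 0 0 0 0 0 -1' | sed -n '2,4p'
$H '0.01 0 0 0 0 0 -1; 0.02 0 0 0 0 0 -1; 0.03 0 0 0 0 0 -1; 0.03 0 0 0 0 0 -1' | sed -n '2,4p'
$H '0.01 0 0 0 0 0 -1; 0.02 0 0 0 0 0 -1; 0.03 0 0 0 0 0 -1; 0.03 0 0 0 0 0 -1' | sed -n '1,4p'
```

```text
tool_pos: [616.6, -103.6, 59.5]
tcp_rot: [3.14, 0.0, 1.532]
contact_force: [-0.1, 0.2, -1.6]
tool_pos: [616.7, -100.9, 59.4]
tcp_rot: [3.14, 0.0, 1.532]
contact_force: [0.1, -1.2, -1.3]
time: 16.43
tool_pos: [616.8, -97.9, 59.5]
tcp_rot: [3.14, 0.0, 1.532]
contact_force: [0.7, 0.0, -0.8]
```

```bash
H="python3 -m handwheel"
$H '0.01 0 0 0 0 0 -1; 0.02 0 0.005 0 0 0 -1; 0.03 0 0.005 0 0 0 -1; 0.03 0 0.005 0 0 0 -1' | sed -n '2,4p'
$H '0.01 0 0 0 0 0 -1; 0.02 0 0 0 0 0 -1; 0.03 0 0 0 0 0 -1; 0.03 0 0 0 0 0 -1' | sed -n '2,4p'
$H '0.01 0 0 0 0 0 -1; 0.02 0 0 0 0 0 -1; 0.03 0 0 0 0 0 -1; 0.03 0 0 0 0 0 -1' | sed -n '2,4p'
```

```text
tool_pos: [617.1, -96.2, 59.5]
tcp_rot: [3.14, 0.002, 1.532]
contact_force: [-2.0, -4.8, 1.8]
tool_pos: [617.3, -93.4, 59.6]
tcp_rot: [3.139, 0.003, 1.532]
contact_force: [-1.9, -5.6, 3.2]
tool_pos: [617.3, -90.7, 59.6]
tcp_rot: [3.139, 0.003, 1.532]
contact_force: [-1.6, -7.4, 3.4]
```

Pusher contacted at y ≈ -96.7, and the spring force is rising as expected. I'll push on to the hard stop.

```bash
H="python3 -m handwheel"
$H '0.01 -0.005 0 0 0 0 -1; 0.02 -0.005 0 0 0 0 -1; 0.03 -0.005 0 0 0 0 -1; 0.03 -0.005 0 0 0 0 -1' | sed -n '2,4p'
$H '0.01 0 0 0 0 0 -1; 0.02 0 0 0 0 0 -1; 0.025 0 0 0 0 0 -1; 0.025 0 0 0 0 0 -1' | sed -n '2,4p'
$H '0.01 0 0 0 0 0 -1; 0.015 0 0 0 0 0 -1; 0.015 0 0 0 0 0 -1' | sed -n '2,4p'
```

```text
tool_pos: [617.4, -88.0, 59.6]
tcp_rot: [3.138, 0.003, 1.532]
contact_force: [-0.9, -7.3, 1.8]
tool_pos: [617.4, -85.7, 59.7]
tcp_rot: [3.139, 0.004, 1.532]
contact_force: [-0.1, -9.0, 2.0]
tool_pos: [617.5, -84.9, 59.7]
tcp_rot: [3.138, 0.005, 1.532]
contact_force: [-1.9, -10.9, 3.0]
```

```bash
H="python3 -m handwheel"
$H '0.01 0 0 0 0 0 -1; 0.01 0 0 0 0 0 -1; 0.01 0 0 0 0 0 -1' | sed -n '2,4p'
$H '0.01 0 0 0 0 0 -1; 0.01 0 0 0 0 0 -1; 0.01 0 0 0 0 0 -1' | sed -n '2,4p'
```

```text
tool_pos: [617.5, -84.8, 59.8]
tcp_rot: [3.138, 0.006, 1.532]
contact_force: [-1.9, -12.9, 2.9]
tool_pos: [617.5, -84.7, 59.9]
tcp_rot: [3.138, 0.007, 1.532]
contact_force: [-2.0, -16.2, 2.2]
```

Stalled at y = -84.7 with the force rising: that is 12 mm of travel, so it is at the hard stop. I'll press slightly down to keep the edge seated, then check.

```bash
H="python3 -m handwheel"
$H '0 0.003 0.005 0 0 0 -1; 0 0.003 0.01 0 0 0 -1; 0 0.003 0.01 0 0 0 -1; 0 0.003 0.01 0 0 0 -1; 0 0.003 0.01 0 0 0 -1; 0 0.003 0.01 0 0 0 -1'
python3 - <<'E'
from to import *
b=viewer.capture("scene");k=6
cv2.imwrite("pics/end.png",np.clip(cv2.resize(b["frame"][170:260,180:310],None,fx=k,fy=k,interpolation=cv2.INTER_CUBIC)[:,:,::-1]*1.4,0,255).astype(np.uint8))
E
```

```text
time: 19.35
tool_pos: [617.7, -84.7, 59.8]
tcp_rot: [3.138, 0.007, 1.532]
contact_force: [-4.4, -16.6, 9.6]
grip_width: 11.8
finger_force: 30.0
```

View pics/end.png

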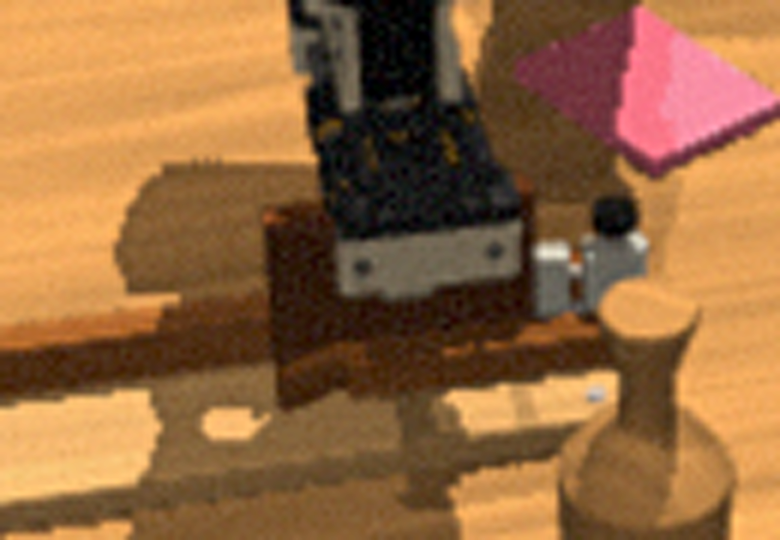

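The panel stands behind the lip. The pusher face has moved from crop column 505 to about 535, roughly 12 mm, and the panel's end is against it. The grip and a steady push of about 16 N are held, and the bystanders are untouched. I'm handing in.

```bash
python3 -c "
from plant import bot
print(bot.close_job())"
```

```text
the job is handed in; nothing more can be done
None
```

The panel is upright on the jig bed behind the lip and pressed to the pusher's hard stop (about 12 mm of travel, about 16 N), still gripped. I handed the job in at about 19 s, and no verdict came back.

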